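# Close up a bead strand in the groove of a bead board

### The job

Close up the strand laid out on the grey bead board so that it is ready for threading: run the fingertips lightly along the U-shaped groove from each end, pushing the beads ahead round the bend until every bead touches its neighbour and both halves meet the amber centre bead. The amber bead must still lie over the red centre mark at the end. Only push the beads, gently: do not pick one up or lift it out of the groove, do not press hard on the board, and leave the stone in the well and the tools around the board where they lie.

Things in the scene. Friction and masses are not known exactly. Their poses are not given: they have to be found in the camera images.
- bead_board: Grey board fixed level on the bench, 194 mm wide (y), 14 mm high; round near end of radius 97 mm about the origin, straight far end at x = 97 mm. Origin on the bench top; x points from the round end to the straight end, y to the left, z up. A U groove runs along its edge (see the three points); the D-shaped well inside the U is 6 mm deep and holds a stone and brass rings.
- left_leg_end (a point): Far end of the U groove's left leg, on the groove floor, at the board's (85, 70, 8) mm. The groove is 25.5 mm wide and 6 mm deep (floor 8 mm, edges 14 mm above the bench). Its centreline runs straight along the board's -x from here to (0, 70), then round a half circle of radius 70 mm about the board's origin through the centre mark.
- right_leg_end (a point): The same for the right leg, at the board's (85, -70, 8) mm; the straight part runs from here to (0, -70) mm, then the half circle begins.
- centre_mark (a point): Point on the groove floor at the middle of the bend, at the board's (-70, 0, 8) mm, where a red line crosses both edges of the groove.
- amber_bead: Amber (strong orange) centre bead, a drum lying flat in the groove: 24 mm across, 19 mm high; origin at the centre of its underside. It starts over the red centre mark (within about 2 mm) and is loose.
- left_green_bead: Light green bead in the left half of the groove (board's +y side), a drum lying flat, 22 mm across and 18 mm high, loose, so its top stands 12 mm above the board's top; origin at the centre of its underside. Nearest the amber bead on its side, in the bend. It slides along the groove with light friction and stops as soon as it is no longer pushed.
- left_cream_bead: Cream bead in the left half of the groove (board's +y side), a drum lying flat, 21 mm across and 17 mm high, loose, so its top stands 11 mm above the board's top; origin at the centre of its underside. Second on its side, near where the bend meets the straight leg. It slides along the groove with light friction and stops as soon as it is no longer pushed.
- left_teal_bead: Teal bead in the left half of the groove (board's +y side), a drum lying flat, 20 mm across and 16 mm high, loose, so its top stands 10 mm above the board's top; origin at the centre of its underside. Third and last on its side, in the straight leg. It slides along the groove with light friction and stops as soon as it is no longer pushed.
- right_green_bead: Light green bead in the right half of the groove (board's -y side), a drum lying flat, 22 mm across and 18 mm high, loose, so its top stands 12 mm above the board's top; origin at the centre of its underside. Nearest the amber bead on its side, in the bend. It slides along the groove with light friction and stops as soon as it is no longer pushed.
- right_cream_bead: Cream bead in the right half of the groove (board's -y side), a drum lying flat, 21 mm across and 17 mm high, loose, so its top stands 11 mm above the board's top; origin at the centre of its underside. Second on its side, near where the bend meets the straight leg. It slides along the groove with light friction and stops as soon as it is no longer pushed.
- right_teal_bead: Teal bead in the right half of the groove (board's -y side), a drum lying flat, 20 mm across and 16 mm high, loose, so its top stands 10 mm above the board's top; origin at the centre of its underside. Third and last on its side, in the straight leg. It slides along the groove with light friction and stops as soon as it is no longer pushed.
- green_stone: Rough dark green stone, 22x24x12 mm, loose in the well inside the U; leave alone. Origin at the centre of its underside.
- tweezers: Steel tweezers, 122 mm long, 8 mm high, loose on the bench; leave alone. Origin below its middle, y along its length.
- findings_tin: Round white tin, 70 mm across, 29 mm high, loose on the bench; leave alone. Origin below its middle.
- pliers: Black-handled pliers, 157 mm long, 14 mm high, loose on the bench; leave alone. Origin below its middle, y along its length.

How it is judged:
At the end, for the whole second after the job is handed in: All seven beads lie at rest in the groove, each within 3 mm of touching its neighbour along the strand (teal, cream, green, amber, green, cream, teal), and the amber bead's centre is within 10 mm of the red centre mark (distance between amber_bead and left_green_bead below 0.026 m and distance between left_green_bead and left_cream_bead below 0.0245 m and distance between left_cream_bead and left_teal_bead below 0.0235 m and distance between amber_bead and right_green_bead below 0.026 m and distance between right_green_bead and right_cream_bead below 0.0245 m and distance between right_cream_bead and right_teal_bead below 0.0235 m and horizontal distance between amber_bead and centre_mark below 0.01 m and z of each of amber_bead, left_green_bead, left_cream_bead, left_teal_bead, right_green_bead, right_cream_bead, right_teal_bead in the frame of bead_board below 0.011 m and linear speed of each of amber_bead, left_green_bead, left_cream_bead, left_teal_bead, right_green_bead, right_cream_bead, right_teal_bead below 0.01 m/s).
It fails at once if a bead is lifted out of the groove (raised by 8 mm or more) (z of any of amber_bead, left_green_bead, left_cream_bead, left_teal_bead, right_green_bead, right_cream_bead, right_teal_bead in the frame of bead_board above 0.016 m).
It fails at once if a bead is pushed or squeezed with more than 20 N (contact force between the fingers and amber_bead above 20 N or contact force between the fingers and left_green_bead above 20 N or contact force between the fingers and left_cream_bead above 20 N or contact force between the fingers and left_teal_bead above 20 N or contact force between the fingers and right_green_bead above 20 N or contact force between the fingers and right_cream_bead above 20 N or contact force between the fingers and right_teal_bead above 20 N).
It fails at once if the fingers press on the board with more than 30 N (contact force between the fingers and bead_board above 30 N).
It fails at once if the stone, tweezers, tin or pliers is moved by more than 15 mm (distance of any of green_stone, tweezers, findings_tin, pliers from where it was at the start of the episode above 0.015 m).
It also fails if it takes over 48 s, if anything falls off the work surface, if the arm or the gripper's body presses on something with over 40 N, if the wrist force passes 120 N, or if a joint passes its speed limit or range.

### The arm

A 6-joint arm with a two-finger parallel gripper is mounted at the origin on a cart in front of the work surface, level with it; the furniture and walls round the work are solid. World frame = base frame: x ahead of the robot, y to its left, z up, the work surface at z = 0. Lengths are in m, angles in rad, forces in N, time in s.
With the tool pointing down it reaches from about 0.325 to 0.775 m from the base axis. Payload 9.3 kg.
Tool frame: the origin (TCP) lies at the very end of the fingers, on their centre line; the grasp point (between the pads) lies 19 mm behind it; x points along the fingers, y is the direction in which the jaws open and shut, and the axes are right-handed (so a half turn about x gives the same grasp; the last joint's range is limited). The gripper opens to 85 mm and grips with 20 to 120 N. Pads are 22 mm wide; open, the fingers measure 114 mm over their backs; the gripper's body (76 mm by 85 mm) begins 54 mm behind the grasp point. The pads swing forward as they close: fully open they stand 13 mm farther back than shut.
Start: joints at [-1.371, 0.259, 0.021, 1.334, 0, 1.418], TCP at [0.19, -0.516, 0.231] pointing down, gripper open.
Joint ranges: [-3.04, 3.04], [-0.91, 1.82], [-1.04, 1.36], [-1.92, 1.95], [-1.52, 1.45], [-3.14, 3.14]. Speed limits (rad/s): [2.22, 2.22, 2.79, 3.14, 3.14, 3.14].

### API

Orientations are given as a unit quaternion [w, x, y, z].
In Python, from plant import arm gives the robot as it stands. The module is installed in compiled form; this text tells all that it offers.
- The arm moves only by the tool send_rows, never from a script. Its argument "targets" is a list of rows, each a list of 4 numbers: the shift along the tool's x, y, z in mm, then the turn about the tool's x in degrees. A call has 1 to 12 rows; each row shifts and turns the pose as measured when the row begins, along the tool's axes as they then stand; what a row does not reach is not made up. A row lasts 1/10 s, in which the tool goes at most 50 mm and 8.59 degrees, less where a joint would pass 70% of its speed; a pose out of reach is approached as far as the arm can. A call is refused whole if a number of a shift passes 50 or a number of a turn 8.59, either way. A call with a gripper value outside its range is refused whole. "claw" is the closure, from -1 (fully open) to 1 (shut), so that 0 is half open, set as the call begins (left out, the last holds). The fingers move at their own pace and stop on an object; "grip_force" is the grip in N (left out, the last holds). Time passes only in rows, so rows that do not move let the fingers close. It gives the time, the measured TCP pose, the force and the opening at its end, in the units of the state.
- arm.read_state(): the state, without advancing time (a new reading comes with each control period).
- arm.get_image(name): name is "scene" or "top" or "wrist"; returns the picture (420x560x3 uint8, red, green, blue); there is no depth.
- arm.camera_params(name): a dict with "camera_matrix" (3x3 intrinsics, pixels), "dist_coeffs" ([k1, k2, p1, p2, k3] as OpenCV has them; the pictures are not rectified), "world_to_cam" (4x4, takes a point from world to camera coordinates). Camera axes: x right, y down, z forward; pixel columns grow to the right and rows downward; lengths in m; the calibration is good to about 2 mm. A picture is of the moment at which its call begins: read the wrist's pose just before it. camera_params takes no time and is no camera call; for the wrist camera it gives the pose at the moment of the call.
- arm.finish_job(): hands the job in, once; it reports no verdict.
The state is a dict: "t": time; "joint_positions": joint angles; "joint_velocities": joint speeds; "tau": joint torques, N m; "eef_pos": TCP position; "ee_rot": TCP orientation; "wrist_force": force on the tool from outside, world axes, zero at the start; "ft_torque": the same for the moment, N m; "gripper_width": opening from 0.0 (shut) to 1.0 (fully open).
Only numpy, scipy, OpenCV 4.12 (cv2) and the standard library are available. Lean on these libraries where they do the work, as an engineer would, in place of code of your own. Each camera call takes 0.05 s, during which the arm holds its last target.

## Working session

There is one attempt and no reset: what is moved stays moved. The work goes in short steps, Python scripts to look and compute and a tool call to move; the robot and the scene stay as the last step left them, time stands still between calls to the robot, and variables do not carry over. Pictures are saved under pics/ and viewed, and the job is handed in when it is done.

Besides the shell and the picture viewer there is one more tool, called after "Request:" as name([rows], argument=value, ...), one row to a line, values as JSON. send_rows: Moves the arm, as the interface text tells. Its arguments: {"type":"object","properties":{"targets":{"type":"array"},"claw":{"type":"number"},"grip_force":{"type":"number"}},"required":["targets"]}

```bash
mkdir -p pics
python3 - <<'E'
from plant import arm
import cv2, numpy as np
for n in ("top","scene"):
    im=arm.get_image(n); cv2.imwrite(f"pics/{n}0.png",im[:,:,::-1])
    p=arm.camera_params(n); print(n,np.round(p["camera_matrix"],1).tolist(),p["dist_coeffs"],np.round(p["world_to_cam"],4).tolist())
s=arm.read_state()
for k,v in s.items(): print(k,np.round(v,4))
E
```

```text
top [[456.1, 0.0, 274.9], [0.0, 456.1, 218.6], [0.0, 0.0, 1.0]] [-0.06271542  0.          0.          0.          0.        ] [[-0.009, -0.9999, 0.0106, 0.0762], [-0.9916, 0.0075, -0.129, 0.4801], [0.1289, -0.0117, -0.9916, 1.0238], [0.0, 0.0, 0.0, 1.0]]
scene [[521.6, 0.0, 273.3], [0.0, 521.6, 208.2], [0.0, 0.0, 1.0]] [-0.17269789  0.          0.          0.          0.        ] [[-0.5529, -0.8332, 0.0067, 0.3517], [-0.4801, 0.3119, -0.8199, 0.2418], [0.6811, -0.4565, -0.5725, 0.7276], [0.0, 0.0, 0.0, 1.0]]
t 0.1
joint_positions [-1.3706  0.2592  0.0208  1.3337 -0.      1.4182]
joint_velocities [-0.0003 -0.0002  0.0017  0.0018  0.0012  0.0008]
tau [ 7.30000e-03 -5.56695e+01  3.45069e+01  1.17000e-02 -0.00000e+00
 -0.00000e+00]
eef_pos [ 0.19   -0.5159  0.2307]
ee_rot [-0.1237 -0.6961 -0.1245  0.6962]
wrist_force [-0.6777  0.2779  0.3809]
ft_torque [-0.012  -0.0162  0.002 ]
gripper_width 0.999
```

View pics/top0.png

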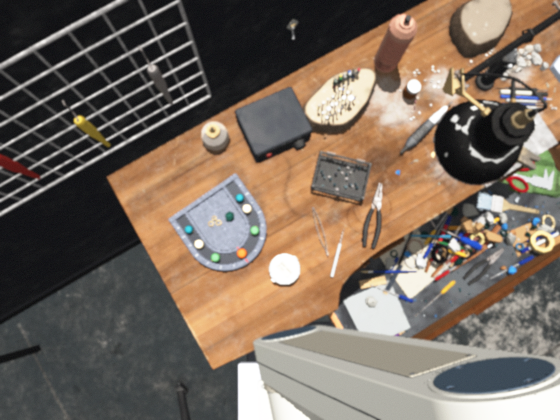

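View pics/scene0.png

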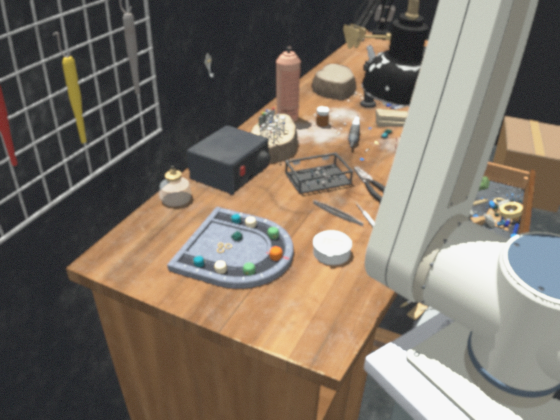

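The top view shows the board around pixel (220,225), with amber at (241,253). I'll zoom in and fit the board pose.

```bash
cat > h.py <<'E'
from plant import arm
import cv2, numpy as np
def par(n):
    p=arm.camera_params(n); return np.array(p["camera_matrix"],float),np.array(p["dist_coeffs"],float),np.array(p["world_to_cam"],float)
def proj(P,pr):
    K,d,T=pr; r,_=cv2.Rodrigues(T[:3,:3]); return cv2.projectPoints(np.asarray(P,float).reshape(-1,1,3),r,T[:3,3],K,d)[0][:,0]
def back(px,z,pr):
    K,d,T=pr; u=cv2.undistortPoints(np.asarray(px,float).reshape(-1,1,2),K,d)[:,0]
    D=np.c_[u,np.ones(len(u))]@T[:3,:3]; C=-T[:3,:3].T@T[:3,3]
    return C+D*((z-C[2])/D[:,2])[:,None]
E
python3 - <<'E'
from h import *
im=cv2.imread("pics/top0.png"); c=im[165:285,160:280]
cv2.imwrite("pics/z0.png",cv2.resize(c,None,fx=5,fy=5,interpolation=cv2.INTER_CUBIC))
im=cv2.imread("pics/scene0.png"); c=im[195:295,160:310]
cv2.imwrite("pics/z1.png",cv2.resize(c,None,fx=5,fy=5,interpolation=cv2.INTER_CUBIC))
E
```

```text
(no output)
```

View pics/z0.png

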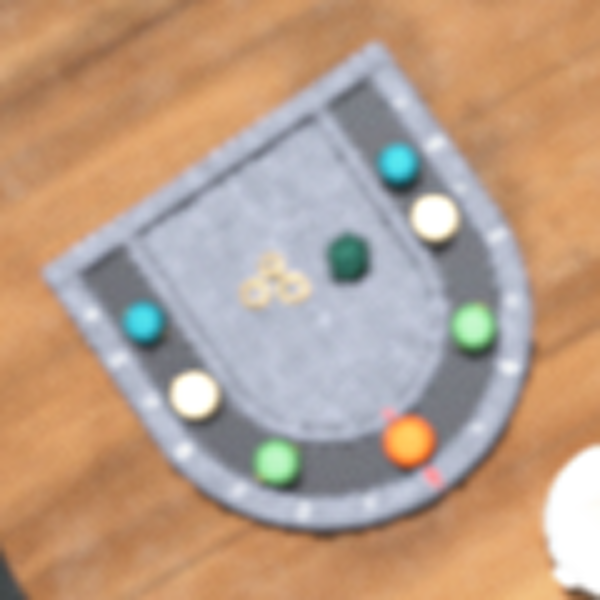

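View pics/z1.png

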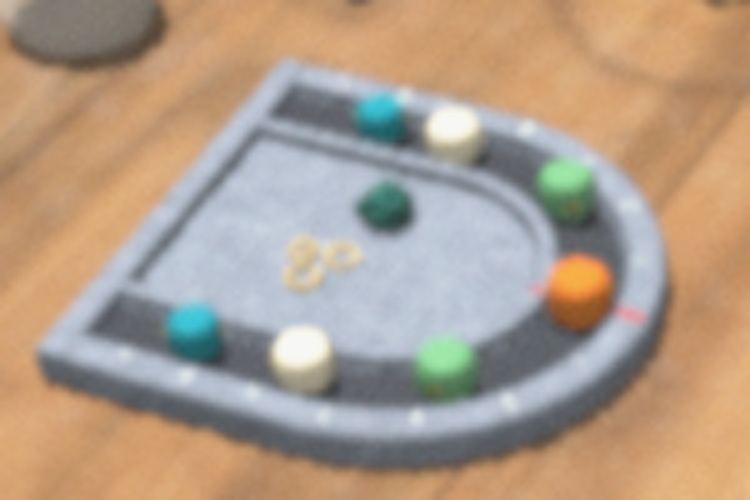

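Board +x points up-left in the top view, so the lower-left leg is the left one. Next is the pose fit from corners and edge points in both views.

```bash
cat >> h.py <<'E'
def b2w(q,P):
    P=np.asarray(P,float).reshape(-1,3); c,s=np.cos(q[2]),np.sin(q[2])
    return np.c_[q[0]+c*P[:,0]-s*P[:,1],q[1]+s*P[:,0]+c*P[:,1],P[:,2]]
def w2b(q,P):
    P=np.asarray(P,float).reshape(-1,3); c,s=np.cos(q[2]),np.sin(q[2]); d=P[:,:2]-q[:2]
    return np.c_[c*d[:,0]+s*d[:,1],-s*d[:,0]+c*d[:,1],P[:,2]]
COL={'amber':(12,.019),'green':(60,.018),'teal':(94,.016)}
def beads(im,pr,q,mins=6):
    """find beads by colour, restricted to groove; returns board coords (mm)"""
    hsv=cv2.cvtColor(im,cv2.COLOR_RGB2HSV); out=[]
    H,S,V=[hsv[:,:,i].astype(int) for i in range(3)]
    ms={'amber':((H>=6)&(H<=18)&(S>190)&(V>170),.019),'green':((H>50)&(H<72)&(S>80)&(V>130),.018),
        'teal':((H>86)&(H<102)&(S>130)&(V>110),.016),'cream':((S<70)&(V>205),.017)}
    for k,(m,h) in ms.items():
        n,l,st,ce=cv2.connectedComponentsWithStats(m.astype(np.uint8))
        for i in range(1,n):
            if st[i,4]<mins: continue
            P=w2b(q,back([ce[i]],.008+h*0.75,pr))[0]*1000
            x,y=P[:2]
            r=abs(y) if x>0 else np.hypot(x,y)
            if abs(r-70)<13 and x<95: out.append((k,np.round(P[:2],1),round(r,1),int(st[i,4]),np.round(ce[i],1)))
    return out
E
python3 - <<'E'
from h import *
from scipy.optimize import least_squares, minimize
pt,ps=par("top"),par("scene")
z=lambda u,v:(160+(u+.5)/5-.5,165+(v+.5)/5-.5)
y=lambda u,v:(160+(u+.5)/5-.5,195+(v+.5)/5-.5)
B=np.array([[97,97,14],[97,-97,14],[-90,0,14]])/1e3
ot=np.array([z(47,273),z(378,45),z(433,478)]); os=np.array([y(42,352),y(290,62),y(630,314)])
f=lambda q:np.r_[(proj(b2w(q,B),pt)-ot).ravel(),(proj(b2w(q,B),ps)-os).ravel()]
c=back([z(240,280)],.014,pt)[0]; 
r=least_squares(f,[c[0],c[1],.5]); q=r.x; print("q",q,np.round(r.fun,1))
f1=lambda q:(proj(b2w(q,B),pt)-ot).ravel(); f2=lambda q:(proj(b2w(q,B),ps)-os).ravel()
print(least_squares(f1,q).x,least_squares(f2,q).x)
# region refinement
ga=[];rim=[]
for s in np.linspace(0,1,80):
    for o,L,zz in [(-8,ga,8),(0,ga,8),(8,ga,8),(-15.5,rim,14),(16,rim,14),(20,rim,14)]:
        if L is ga:o=o
        t=s*(170+70*np.pi); R=70+o
        if t<85:p=(85-t,R)
        elif t<85+70*np.pi:
            a=(t-85)/70; p=(-R*np.sin(a),R*np.cos(a))
        else:p=(t-85-70*np.pi,-R)
        L.append((*p,zz))
ga=np.array(ga)/1e3;rim=np.array(rim)/1e3
def cost(q,n,pr):
    g=cv2.cvtColor(cv2.imread(f"pics/{n}0.png"),cv2.COLOR_BGR2GRAY).astype(np.float32)
    sm=lambda P:cv2.remap(g,proj(b2w(q,P),pr).astype(np.float32).reshape(-1,1,2),None,cv2.INTER_LINEAR).ravel()
    return np.minimum(sm(ga),130).mean()-np.minimum(sm(rim),170).mean()
def mm(ns):
    return minimize(lambda d:sum(cost(q+np.array(d)*[.001,.001,.01],n,p) for n,p in ns),[0,0,0],method="Nelder-Mead",options=dict(initial_simplex=[[0,0,0],[4,0,0],[0,4,0],[0,0,3]]))
for ns in ([("top",pt)],[("scene",ps)],[("top",pt),("scene",ps)]):
    m=mm(ns);print(m.x,m.fun); Q=q+m.x*[.001,.001,.01]
print(Q); np.save("q.npy",Q)
for n,p in (("top",pt),("scene",ps)):
    for b in beads(cv2.imread(f"pics/{n}0.png")[:,:,::-1].copy(),p,Q): print(n,b)
E
```

```text
q [0.45897608 0.18875541 0.60439327] [-1.2 -0.1  0.6 -1.   0.8  0.5 -1.  -0.  -0.5 -0.6  1.5  0.9]
[0.45852595 0.18897928 0.60375019] [0.45963884 0.18841498 0.6050374 ]
[1.57236888 1.12243236 1.42110861] -49.125633239746094
[ 1.68684183  1.42567059 -1.00761613] -57.560264587402344
[ 1.67186612  1.53877967 -0.6047791 ] -106.5536117553711
[0.46064794 0.19029419 0.59834548]
top ('amber', array([-77.6,   0.4]), np.float64(77.6), 10, array([242.8, 255.6]))
top ('green', array([-49. , -52.9]), np.float64(72.1), 18, array([254.8, 232.4]))
top ('green', array([-47.6,  53.1]), np.float64(71.3), 20, array([216.6, 258. ]))
top ('teal', array([ 40.3, -69.7]), np.float64(69.7), 45, array([239.2, 197.3]))
top ('teal', array([46. , 69.9]), np.float64(69.9), 45, array([188.3, 229. ]))
top ('cream', array([ 89.7, -72.9]), np.float64(72.9), 15, array([228.6, 179.5]))
top ('cream', array([  9.9, -69.1]), np.float64(69.1), 62, array([246.3, 207.9]))
top ('cream', array([89.7, 68.1]), np.float64(68.1), 26, array([178.7, 213.2]))
top ('cream', array([-42.3, -55.8]), np.float64(70.0), 21, array([254.2, 229
[... 215 characters left out ...]
64(76.9), 6, array([279. , 252.7]))
scene ('green', array([-41.7, -55. ]), np.float64(69.0), 46, array([272.2, 231. ]))
scene ('green', array([-43.5,  55.7]), np.float64(70.7), 47, array([248.6, 267.7]))
scene ('teal', array([ 41.4, -69.2]), np.float64(69.2), 43, array([235.2, 217.4]))
scene ('teal', array([47.3, 70.1]), np.float64(70.1), 57, array([197.8, 259.9]))
scene ('cream', array([ 61.9, -81.8]), np.float64(81.8), 27, array([228.6, 211.3]))
scene ('cream', array([ 35.4, -82.9]), np.float64(82.9), 13, array([241., 214.]))
scene ('cream', array([-40.7, -55.1]), np.float64(68.5), 249, array([271.7, 231.2]))
scene ('cream', array([86.8, 61.3]), np.float64(61.3), 89, array([180.7, 251. ]))
```

```bash
cat >> h.py <<'E'
from scipy.spatial.transform import Rotation as Ro
Q=np.load("q.npy")
def tool():
    s=arm.read_state(); w,x,y,z=s["ee_rot"]; R=Ro.from_quat([x,y,z,w]).as_matrix(); return np.array(s["eef_pos"]),R,s
def where():
    p,R,s=tool(); b=w2b(Q,[p])[0]*1000
    hz=np.degrees(np.arctan2(R[1,2],R[0,2])-Q[2])
    print("t",round(s["t"],2),"tcp",np.round(p*1000,1),"board",np.round(b,1),"tool z heading in board deg",round((hz+180)%360-180,1),"tilt",np.round(R[:,0],3),"F",np.round(s["wrist_force"],1),"w",round(s["gripper_width"],3),"j1,j6",np.round(np.array(s["joint_positions"])[[0,5]],2))
def to(P):  # board mm -> tool shift mm
    p,R,_=tool(); return np.round(R.T@((b2w(Q,[np.array(P)/1000])[0]-p)*1000),1)
E
python3 - <<'E'
from h import *
where()
p,R,_=tool(); print(np.round(R,3))
print(b2w(Q,np.array([[78,70,0],[78,-70,0],[-42,56,0],[-42,-56,0]])/1e3))
pt=par("top"); z=lambda u,v:(160+(u+.5)/5-.5,165+(v+.5)/5-.5)
print("stone",w2b(Q,back([z(348,257)],.017,pt))*1000)
for wp in [(0.42,-0.25),(0.45,0.0),(.48,.29)]: print(wp,np.round(R.T@((np.array([*wp,p[2]])-p)*1000)))
E
```

```text
t 0.1 tcp [ 190.  -515.9  230.7] board [-621.4 -431.   230.7] tool z heading in board deg 165.9 tilt [-0.     0.001 -1.   ] F [-0.7  0.3  0.4] w 0.999 j1,j6 [-1.37  1.42]
[[-0.     0.346 -0.938]
 [ 0.001 -0.938 -0.346]
 [-1.    -0.001 -0.   ]]
[[0.48566757 0.29206854 0.        ]
 [0.56452623 0.17639092 0.        ]
 [0.39440119 0.21290764 0.        ]
 [0.45748812 0.12036554 0.        ]]
stone [[ 17.46606272 -25.51798396  17.        ]]
(0.42, -0.25) [   0. -170. -308.]
(0.45, 0.0) [   1. -394. -422.]
(0.48, 0.29) [   1. -656. -551.]
```

Request:
send_rows([
  [0, -24, -43, 0],
  [0, -24, -43, 0],
  [0, -24, -43, 0],
  [0, -24, -43, 0],
  [0, -24, -43, 0],
  [0, -24, -43, 0],
  [0, -24, -43, 0],
  [0, -44, -23, 0],
  [0, -44, -23, 0],
  [0, -44, -23, 0],
  [0, -44, -23, 0],
  [0, -44, -23, 0],
], claw=1, grip_force=20)

```text
t: 1.3
eef_pos: [0.4514, -0.005, 0.227]
ee_rot: [-0.118, -0.696, -0.123, 0.698]
wrist_force: [0.2, -1.4, 0.7]
gripper_width: -0.003
```

Run:
```python
from h import *
where(); print(to([78,70,150]))
```

```text
t 1.3 tcp [451.4  -5.  227. ] board [-117.6 -156.2  227. ] tool z heading in board deg 165.3 tilt [-0.004  0.006 -1.   ] F [ 0.2 -1.4  0.7] w -0.003 j1,j6 [-0.2  2.6]
[  78.7 -267.9 -131.9]
```

Request:
send_rows([
  [0, 0, 0, -8.5],
  [0, 0, 0, -8.5],
  [0, 0, 0, -8.5],
  [0, 0, 0, -8.5],
  [0, 0, 0, -8.5],
  [0, 0, 0, -8.5],
  [0, 0, 0, -8.5],
  [0, 0, 0, -8.5],
  [0, 0, 0, -8.5],
  [0, 0, 0, -8.5],
  [0, 0, 0, -8.5],
  [0, 0, 0, -8.5],
])

```text
t: 2.5
eef_pos: [0.4489, 0.0043, 0.2241]
ee_rot: [0.616, 0.338, 0.626, -0.337]
wrist_force: [-0.3, 0.5, -0.8]
gripper_width: 0.003
```

Request:
send_rows([
  [0, 0, 0, -8.5],
  [0, 0, 0, -8.5],
  [0, 0, 0, -8.5],
  [0, 0, 0, -8.5],
  [0, 0, 0, -8.5],
  [0, 0, 0, -8.5],
  [0, 0, 0, -8.5],
  [0, 0, 0, -8.5],
  [0, 0, 0, -8.5],
  [0, 0, 0, -8.5],
  [0, 0, 0, -8.5],
])

```text
t: 3.6
eef_pos: [0.4467, 0.0047, 0.221]
ee_rot: [0.664, -0.222, 0.675, 0.233]
wrist_force: [-0.9, 0.1, -0.0]
gripper_width: -0.001
```

Run:
```python
from h import *
where(); print(to([78,70,150]))
pw=par("wrist"); im=arm.get_image("wrist"); cv2.imwrite("pics/w1.png",im[:,:,::-1])
```

```text
t 3.6 tcp [446.7   4.7 221. ] board [-116.  -145.5  221. ] tool z heading in board deg 3.2 tilt [-0.019  0.01  -1.   ] F [-0.9  0.1 -0. ] w -0.001 j1,j6 [-0.18 -0.84]
[ 73.2 202.9 206.4]
```

View pics/w1.png

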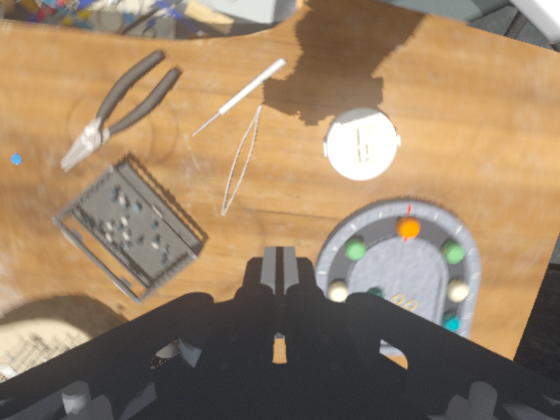

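The wrist view shows the bend with amber at (408,228), the greens at (355,248) and (453,252), and the fingertips at about (280,262). Moving above the left leg end.

Request:
send_rows([
  [8, 34, 34, -0.5],
  [8, 34, 34, -0.5],
  [8, 34, 34, -0.5],
  [8, 34, 34, -0.5],
  [8, 34, 34, -0.5],
  [8, 34, 34, -0.5],
  [0, 0, 0, 0],
])

```text
t: 4.35
eef_pos: [0.479, 0.2991, 0.1719]
ee_rot: [0.66, -0.233, 0.671, 0.243]
wrist_force: [-0.3, -0.7, 0.4]
gripper_width: -0.0
```

Run:
```python
from h import *
where(); print(to([78,70,40]))
pw=par("wrist"); im=arm.get_image("wrist"); 
for b in beads(im,pw,Q,40): print(b)
o=im[:,:,::-1].copy()
t=np.linspace(0,np.pi,40)
for R in (70-12.75,70+12.75,97):
    P=np.r_[[[85,R,14]],np.c_[-R*np.sin(t),R*np.cos(t),0*t+14],[[85,-R,14]]]/1e3
    cv2.polylines(o,[np.int32(proj(b2w(Q,P),pw)*8)],False,(0,0,255),1,shift=3)
cv2.imwrite("pics/w2.png",o)
```

```text
t 4.35 tcp [479.  299.1 171.9] board [ 76.5  79.5 171.9] tool z heading in board deg 5.1 tilt [-0.019  0.009 -1.   ] F [-0.3 -0.7  0.4] w -0.0 j1,j6 [ 0.4  -0.29]
[131.7 -12.1   1.9]
('amber', array([-62.3,   0.8]), np.float64(62.3), 82, array([190.9,   8.3]))
('teal', array([ 41.4, -71.7]), np.float64(71.7), 310, array([102.2, 135.8]))
('teal', array([46.4, 68. ]), np.float64(68.0), 320, array([266.5, 155.7]))
('cream', array([ -2.9, -77.4]), np.float64(77.5), 3475, array([92.8, 80.2]))
('cream', array([-43.7,  52.8]), np.float64(68.5), 343, array([256.5,  40.6]))
('cream', array([-1.5, 67.2]), np.float64(67.2), 131, array([270.2,  97.6]))
```

View pics/w2.png

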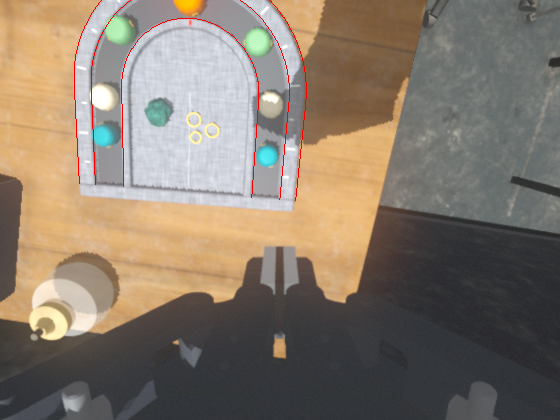

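Overlay agrees with the board to within about 2 mm. Lowering behind the left teal bead.

Request:
send_rows([
  [30, -6, 0, 2.5],
  [35, -6, 0, 2.5],
  [35, 0, 0, 0],
  [20, 0, 0, 0],
  [0, 0, 0, 0],
])

```text
t: 4.9
eef_pos: [0.4847, 0.2845, 0.0499]
ee_rot: [0.672, -0.199, 0.682, 0.207]
wrist_force: [0.2, -0.4, 0.2]
gripper_width: -0.004
```

Run:
```python
from h import *
where(); print(to([78,70,18]),to([66,70,17]))
```

```text
t 4.9 tcp [484.7 284.5  49.9] board [73.  64.3 49.9] tool z heading in board deg -0.9 tilt [-0.017  0.007 -1.   ] F [ 0.2 -0.4  0.2] w -0.004 j1,j6 [ 0.37 -0.21]
[31.9  5.3  5.3] [33.   5.1 -6.7]
```

Request:
send_rows([
  [20, 5, 5, 0],
  [8, 0, 0, 0],
  [3, 0, 0, 0],
  [0, 0, 0, 0],
])

```text
t: 5.3
eef_pos: [0.4877, 0.2893, 0.0222]
ee_rot: [0.674, -0.197, 0.682, 0.205]
wrist_force: [-0.8, -0.3, -0.3]
gripper_width: 0.0
```

Run:
```python
from h import *
where(); print(to([66,70,17]),to([24,70,17]))
im=arm.get_image("wrist"); cv2.imwrite("pics/w3.png",im[:,:,::-1])
```

```text
t 5.3 tcp [487.7 289.3  22.2] board [78.1 66.6 22.2] tool z heading in board deg -1.3 tilt [-0.013  0.008 -1.   ] F [-0.8 -0.3 -0.3] w 0.0 j1,j6 [ 0.38 -0.19]
[  5.3   3.1 -12.1] [  5.6   2.1 -54.1]
```

View pics/w3.png

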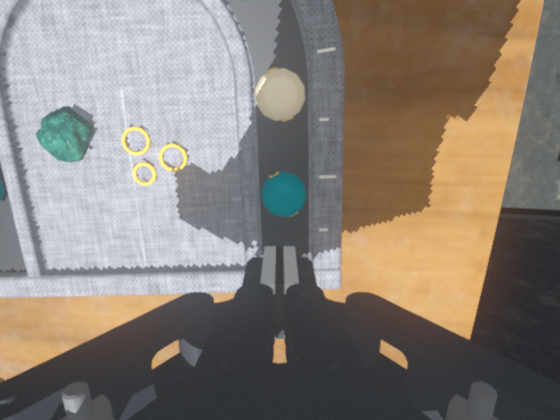

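Fingers sit centred in the left leg behind teal at (284,193), with cream at (280,95). Starting the push.

Request:
send_rows([
  [3, 2, -3, -0.5],
  [3, 1, -4, -0.5],
  [0, 0, -4, 0],
  [0, 0, -4, 0],
  [0, 0, -5, 0],
  [0, 0, -5, 0],
  [0, 0, -5, 0],
  [0, 0, -5, 0],
  [0, 0, -5, 0],
  [0, 0, 0, 0],
])

```text
t: 6.35
eef_pos: [0.4503, 0.2678, 0.0189]
ee_rot: [0.674, -0.203, 0.678, 0.211]
wrist_force: [-0.0, -0.3, 0.1]
gripper_width: -0.001
```

Run:
```python
from h import *
where(); print(to([20,70,17]))
im=arm.get_image("wrist"); cv2.imwrite("pics/w4.png",im[:,:,::-1])
```

```text
t 6.35 tcp [450.3 267.8  18.9] board [35.1 69.9 18.9] tool z heading in board deg -0.2 tilt [-0.009  0.009 -1.   ] F [-0.  -0.3  0.1] w -0.001 j1,j6 [ 0.37 -0.23]
[  1.9   0.  -15.1]
```

View pics/w4.png

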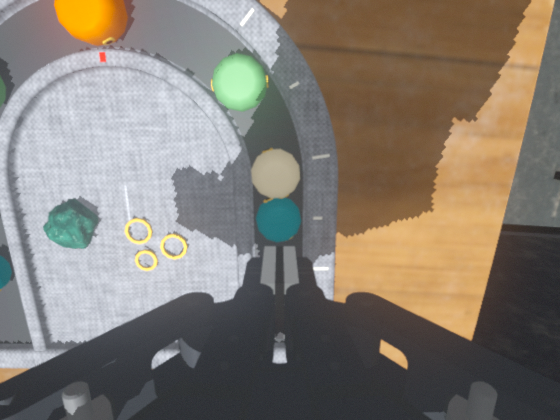

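Left teal now touches cream, and green is still ahead at (240,82). Working out the curved part of the path.

```bash
cat >> h.py <<'E'
def plan(side,s0,ds,n,z=17,lead=21,Rr=70):
    """finger positions at arclength s (s<0: x=-s on leg, s>0 in bend); rows in tool axes from measured pose"""
    p,R,_=tool(); pos=b0=w2b(Q,[p])[0]*1000
    hz=np.arctan2(R[1,2],R[0,2])-Q[2]
    def pt(s): 
        return np.array([-s,Rr*side]) if s<0 else np.array([-Rr*np.sin(s/Rr),side*Rr*np.cos(s/Rr)])
    rows=[];cur=pos.copy();h=hz
    for i in range(1,n+1):
        s=s0+ds*i; a=pt(s); b=pt(s+lead); hn=np.arctan2(*(a-b)[::-1])
        d=a-cur[:2]; zc,sn=np.cos(h),np.sin(h)
        # tool z=(cos h,sin h), x=down, y = z cross x = (-sin h, cos h)?
        tz=d@[zc,sn]; ty=d@[-sn,zc]
        rows.append([round(cur[2]-z,1),round(ty,1),round(tz,1),round(-np.degrees((hn-h+np.pi)%(2*np.pi)-np.pi),1)])
        cur=np.array([*a,z]);h=hn
    for r in rows: print(r)
E
python3 - <<'E'
from h import *
_,R,_=tool(); print(np.round(np.cross(R[:,2],R[:,0])-R[:,1],3))
plan(1,-35,5,11)
E
```

```text
[ 0. -0.  0.]
[np.float64(2.0), np.float64(0.1), np.float64(-5.5), np.float64(-0.2)]
[np.int64(0), np.float64(0.0), np.float64(-5.0), np.float64(-0.0)]
[np.int64(0), np.float64(0.0), np.float64(-5.0), np.float64(-0.0)]
[np.int64(0), np.float64(0.0), np.float64(-5.0), np.float64(-0.7)]
[np.int64(0), np.float64(0.1), np.float64(-5.0), np.float64(-1.7)]
[np.int64(0), np.float64(0.2), np.float64(-5.0), np.float64(-2.6)]
[np.int64(0), np.float64(0.4), np.float64(-5.0), np.float64(-3.6)]
[np.float64(0.0), np.float64(0.6), np.float64(-5.0), np.float64(-4.1)]
[np.float64(0.0), np.float64(0.6), np.float64(-5.0), np.float64(-4.1)]
[np.float64(0.0), np.float64(0.6), np.float64(-5.0), np.float64(-4.1)]
[np.float64(0.0), np.float64(0.6), np.float64(-5.0), np.float64(-4.1)]
```

Request:
send_rows([
  [2, 0, -5, 0],
  [0, 0, -5, 0],
  [0, 0, -5, 0],
  [0, 0, -5, -0.7],
  [0, 0, -5, -1.7],
  [0, 0.2, -5, -2.6],
  [0, 0.4, -5, -3.6],
  [0, 0.5, -4, -3.5],
  [0, 0, 0, 0],
])

```text
t: 7.3
eef_pos: [0.4159, 0.2443, 0.017]
ee_rot: [0.648, -0.276, 0.65, 0.285]
wrist_force: [-0.5, 0.7, -0.4]
gripper_width: 0.001
```

Run:
```python
from h import *
where(); plan(1,0,4,6)
im=arm.get_image("wrist"); cv2.imwrite("pics/w5.png",im[:,:,::-1])
```

```text
t 7.3 tcp [415.9 244.3  17. ] board [-6.6 69.8 17. ] tool z heading in board deg 12.5 tilt [-0.008  0.01  -1.   ] F [-0.5  0.7 -0.4] w 0.001 j1,j6 [ 0.35 -0.47]
[np.float64(-0.0), np.float64(-0.5), np.float64(2.5), np.float64(0.6)]
[np.float64(0.0), np.float64(0.5), np.float64(-4.0), np.float64(-3.3)]
[np.float64(0.0), np.float64(0.5), np.float64(-4.0), np.float64(-3.3)]
[np.float64(0.0), np.float64(0.5), np.float64(-4.0), np.float64(-3.3)]
[np.float64(0.0), np.float64(0.5), np.float64(-4.0), np.float64(-3.3)]
[np.float64(0.0), np.float64(0.5), np.float64(-4.0), np.float64(-3.3)]
```

View pics/w5.png

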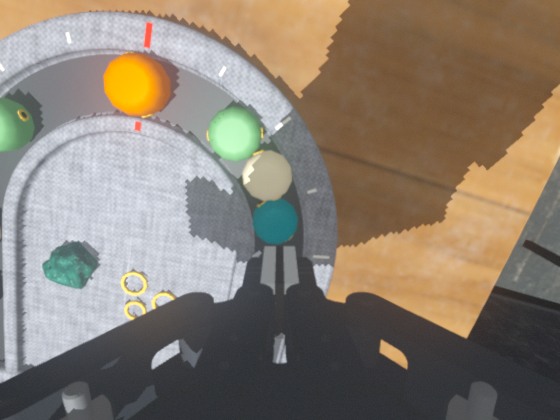

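All three left beads are in contact at (276,221), (266,175) and (234,133). The gap to amber at (137,85) is roughly 15–20 mm.

Request:
send_rows([
  [0, 0.5, -4, -3],
  [0, 0.5, -4, -3.3],
  [0, 0.5, -4, -3.3],
  [0, 0, 0, 0],
])

```text
t: 7.75
eef_pos: [0.4077, 0.2364, 0.0172]
ee_rot: [0.623, -0.329, 0.624, 0.338]
wrist_force: [0.5, -0.8, -0.6]
gripper_width: 0.002
```

Run:
```python
from h import *
where(); pw=par("wrist")
im=arm.get_image("wrist"); cv2.imwrite("pics/w6.png",im[:,:,::-1])
cm=proj(b2w(Q,[[-.070,0,.014]]),pw);print(cm)
```

```text
t 7.75 tcp [407.7 236.4  17.2] board [-17.8  67.9  17.2] tool z heading in board deg 21.9 tilt [-0.007  0.011 -1.   ] F [ 0.5 -0.8 -0.6] w 0.002 j1,j6 [ 0.34 -0.64]
[[173.71907353  95.17558824]]
```

View pics/w6.png

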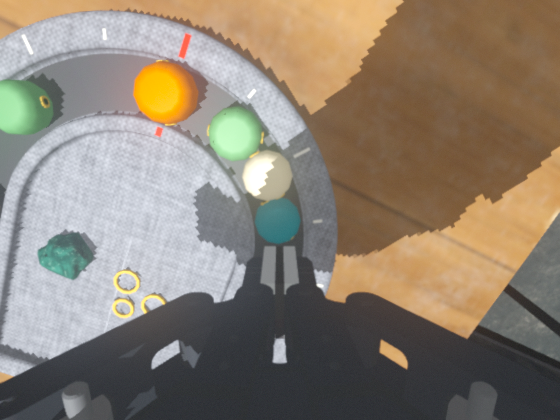

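Request:
send_rows([
  [0, 0.5, -4, -3.3],
  [0, 0.4, -3.5, -2.6],
  [0, 0, 0, 0],
])

```text
t: 8.1
eef_pos: [0.4041, 0.2312, 0.0174]
ee_rot: [0.607, -0.359, 0.606, 0.367]
wrist_force: [-1.2, -0.5, -0.1]
gripper_width: -0.005
```

Run:
```python
from h import *
where(); pw=par("wrist")
im=arm.get_image("wrist"); cv2.imwrite("pics/w7.png",cv2.resize(im[20:320,60:360,::-1],None,fx=2,fy=2))
```

```text
t 8.1 tcp [404.1 231.2  17.4] board [-23.7  65.6  17.4] tool z heading in board deg 27.5 tilt [-0.006  0.012 -1.   ] F [-1.2 -0.5 -0.1] w -0.005 j1,j6 [ 0.33 -0.75]
```

View pics/w7.png

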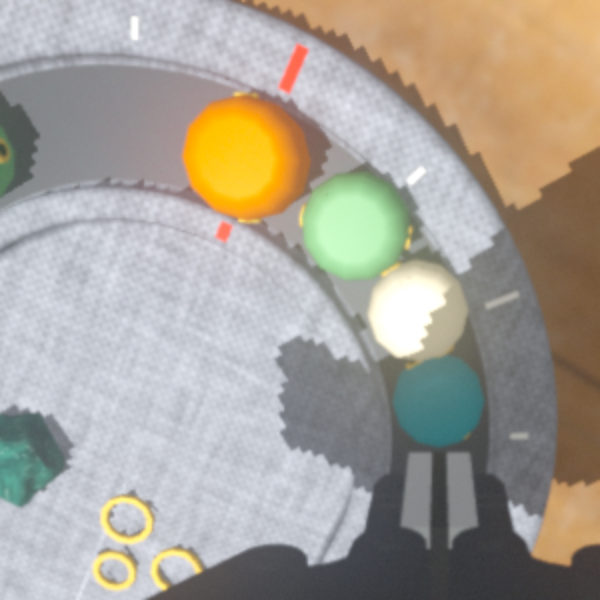

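Amber (245,157) and green (357,225) in the zoom are about 2–3 mm apart. One last small push on this side.

Request:
send_rows([
  [0, 0.3, -2.5, -2],
  [0, 0.2, -2.2, -1.2],
  [0, 0, 0, 0],
])

```text
t: 8.45
eef_pos: [0.4025, 0.2279, 0.0175]
ee_rot: [0.599, -0.374, 0.597, 0.383]
wrist_force: [1.1, 0.0, 0.7]
gripper_width: 0.002
```

Run:
```python
from h import *
where(); pw=par("wrist")
im=arm.get_image("wrist"); cv2.imwrite("pics/w8.png",cv2.resize(im[20:320,60:360,::-1],None,fx=2,fy=2))
```

```text
t 8.45 tcp [402.5 227.9  17.5] board [-26.8  63.8  17.5] tool z heading in board deg 30.4 tilt [-0.004  0.012 -1.   ] F [1.1 0.  0.7] w 0.002 j1,j6 [ 0.33 -0.8 ]
```

View pics/w8.png

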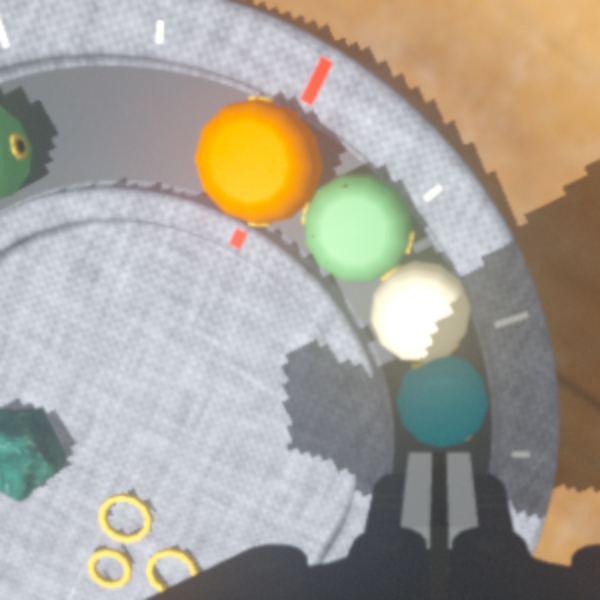

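Left half is now closed onto amber. Backing off and going to the right leg.

Request:
send_rows([
  [0, 0, 8, 0],
  [-10, 0, 10, 0],
  [-40, 0, 0, 0],
  [-20, 0, 0, 7.6],
  [0, 0, 0, 7.6],
  [0, 0, 0, 7.6],
  [0, 0, 0, 7.6],
  [0, 0, 0, 0],
])

```text
t: 9.3
eef_pos: [0.4132, 0.2475, 0.0909]
ee_rot: [0.679, -0.194, 0.679, 0.203]
wrist_force: [-0.1, -0.3, 0.4]
gripper_width: -0.0
```

Run:
```python
from h import *
where(); print(to([78,-70,80]))
```

```text
t 9.3 tcp [413.2 247.5  90.9] board [-7.  74.  90.9] tool z heading in board deg -1.6 tilt [-0.004  0.012 -1.   ] F [-0.1 -0.3  0.4] w -0.0 j1,j6 [ 0.36 -0.21]
[   9.4 -141.6   89. ]
```

Request:
send_rows([
  [0, -35, 22, 0],
  [0, -35, 22, 0],
  [0, -35, 22, -0.5],
  [0, -35, 22, -0.5],
  [0, 0, 0, 0],
])

```text
t: 9.8
eef_pos: [0.5688, 0.1782, 0.089]
ee_rot: [0.675, -0.208, 0.674, 0.217]
wrist_force: [-0.0, 0.3, -0.6]
gripper_width: -0.004
```

Run:
```python
from h import *
where(); print(to([72,-70,30]))
im=arm.get_image("wrist"); cv2.imwrite("pics/w9.png",im[:,:,::-1])
```

```text
t 9.8 tcp [568.8 178.2  89. ] board [ 82.6 -70.9  89. ] tool z heading in board deg 0.7 tilt [-0.003  0.013 -1.   ] F [-0.   0.3 -0.6] w -0.004 j1,j6 [ 0.16 -0.45]
[ 58.9   0.3 -10.9]
```

View pics/w9.png

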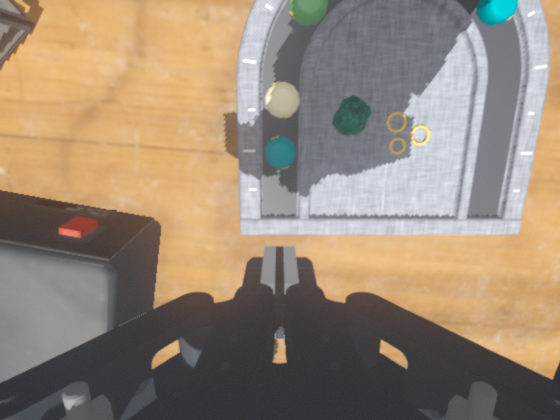

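Run:
```python
from h import *
ps=par("scene"); im=cv2.imread("pics/scene0.png"); cv2.imwrite("pics/z2.png",cv2.resize(im[120:220,170:290],None,fx=5,fy=5,interpolation=cv2.INTER_CUBIC))
pw=par("wrist")
for z in (.03,.05,.07,.09): 
    X=back([(160,222)],z,pw); print(z,np.round(w2b(Q,X)*1000,0), proj(X,ps))
```

```text
0.03 [[  81. -142.   30.]] [[232.98738536 189.7783327 ]]
0.05 [[  74. -136.   50.]] [[234.15375153 183.89061214]]
0.07 [[  68. -129.   70.]] [[235.36419569 177.79114674]]
0.09 [[  61. -122.   90.]] [[236.62107265 171.46926179]]
```

View pics/z2.png

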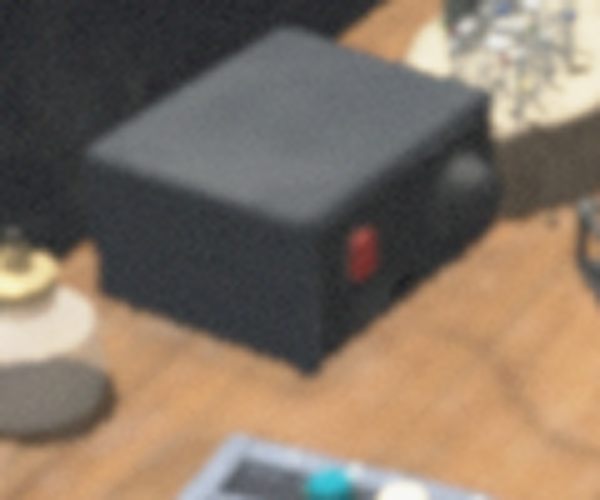

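Run:
```python
from h import *
ps=par("scene"); X=back([(232.4,194)],0,ps)[0]; print(w2b(Q,[X])*1000)
for z in (.04,.06,.07,.08,.09): print(z,proj([[X[0],X[1],z]],ps), proj([[X[0],X[1],z]],par("wrist")))
X=back([(188,151)],.075,ps)[0]; print(w2b(Q,[X])*1000)
```

```text
[[  96.34267626 -168.40067034    0.        ]]
0.04 [[231.68962117 178.02912223]] [[113.90176167 250.81354116]]
0.06 [[231.32874811 169.8001872 ]] [[ 97.65694433 265.4021633 ]]
0.07 [[231.14693374 165.62361903]] [[ 88.25963907 273.85588068]]
0.08 [[230.96422022 161.40519596]] [[ 77.82956788 283.25139734]]
0.09 [[230.78062365 157.14458458]] [[ 66.19204303 293.75077847]]
[[ 205.66858998 -181.38518624   75.        ]]
```

The box is about 73 mm high and ends well outside the gripper's footprint, so it's clear. Descending behind the right teal bead.

Request:
send_rows([
  [25, 0, -5, 0],
  [25, 0, -5, 0],
  [12, 0, 0, 0],
  [6, 0, 0, 0],
  [3, 0, 0, 0],
  [0, 0, 0, 0],
])

```text
t: 10.45
eef_pos: [0.5566, 0.1767, 0.0164]
ee_rot: [0.673, -0.211, 0.673, 0.222]
wrist_force: [0.1, 0.3, 1.4]
gripper_width: -0.001
```

Run:
```python
from h import *
where(); print(to([66,-71,17]))
im=arm.get_image("wrist"); cv2.imwrite("pics/w10.png",im[:,:,::-1])
```

```text
t 10.45 tcp [556.6 176.7  16.4] board [ 71.7 -65.3  16.4] tool z heading in board deg 1.4 tilt [-0.005  0.014 -1.   ] F [0.1 0.3 1.4] w -0.001 j1,j6 [ 0.16 -0.47]
[-0.7 -5.6 -5.8]
```

View pics/w10.png

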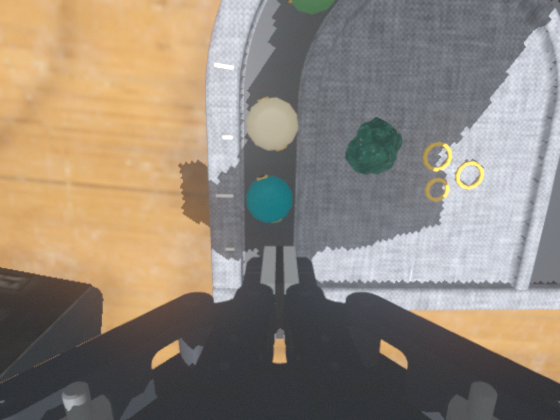

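The fingers are about 4 mm inward of teal (270,199). Correcting that while advancing.

Request:
send_rows([
  [0, -4, -3, 0.7],
  [-0.5, -1, -4, 0.7],
  [0, 0, -4, 0],
  [0, 0, -4, 0],
  [0, 0, -5, 0],
  [0, 0, -5, 0],
  [0, 0, -5, 0],
  [0, 0, -5, 0],
  [0, 0, -5, 0],
  [0, 0, 0, 0],
])

```text
t: 11.5
eef_pos: [0.525, 0.1478, 0.0195]
ee_rot: [0.677, -0.203, 0.675, 0.213]
wrist_force: [0.0, -0.1, 0.3]
gripper_width: 0.002
```

Run:
```python
from h import *
where(); plan(-1,-30,5,7)
im=arm.get_image("wrist"); cv2.imwrite("pics/w11.png",im[:,:,::-1])
```

```text
t 11.5 tcp [525.  147.8  19.5] board [ 29.3 -71.4  19.5] tool z heading in board deg -0.1 tilt [-0.001  0.014 -1.   ] F [ 0.  -0.1  0.3] w 0.002 j1,j6 [ 0.11 -0.48]
[np.float64(2.5), np.float64(1.4), np.float64(-4.3), np.float64(-0.1)]
[np.int64(0), np.float64(0.0), np.float64(-5.0), np.float64(0.0)]
[np.int64(0), np.float64(-0.0), np.float64(-5.0), np.float64(0.7)]
[np.int64(0), np.float64(-0.1), np.float64(-5.0), np.float64(1.7)]
[np.int64(0), np.float64(-0.2), np.float64(-5.0), np.float64(2.6)]
[np.int64(0), np.float64(-0.4), np.float64(-5.0), np.float64(3.6)]
[np.float64(0.0), np.float64(-0.6), np.float64(-5.0), np.float64(4.1)]
```

View pics/w11.png

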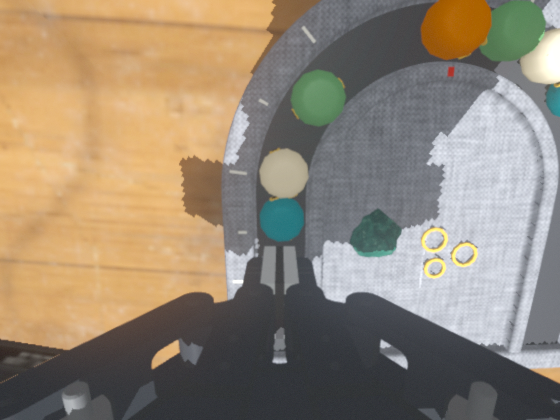

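Request:
send_rows([
  [2, 0.4, -4.5, 0],
  [0.4, 0, -5, 0],
  [0, 0, -5, 0.7],
  [0, 0, -5, 1.7],
  [0, -0.2, -5, 2.6],
  [0, -0.4, -5, 3.6],
  [0, -0.5, -4, 3.8],
  [0, 0, 0, 0],
])

```text
t: 12.35
eef_pos: [0.4956, 0.1283, 0.0169]
ee_rot: [0.697, -0.123, 0.694, 0.133]
wrist_force: [0.1, -0.2, -0.8]
gripper_width: -0.0
```

Run:
```python
from h import *
where(); plan(-1,6,4,5)
im=arm.get_image("wrist"); cv2.imwrite("pics/w12.png",im[:,:,::-1])
```

```text
t 12.35 tcp [495.6 128.3  16.9] board [ -6.1 -70.9  16.9] tool z heading in board deg -13.4 tilt [ 0.001  0.015 -1.   ] F [ 0.1 -0.2 -0.8] w -0.0 j1,j6 [ 0.08 -0.28]
[np.float64(-0.1), np.float64(0.7), np.float64(-4.2), np.float64(3.4)]
[np.float64(0.0), np.float64(-0.5), np.float64(-4.0), np.float64(3.3)]
[np.float64(0.0), np.float64(-0.5), np.float64(-4.0), np.float64(3.3)]
[np.float64(0.0), np.float64(-0.5), np.float64(-4.0), np.float64(3.3)]
[np.float64(0.0), np.float64(-0.5), np.float64(-4.0), np.float64(3.3)]
```

View pics/w12.png

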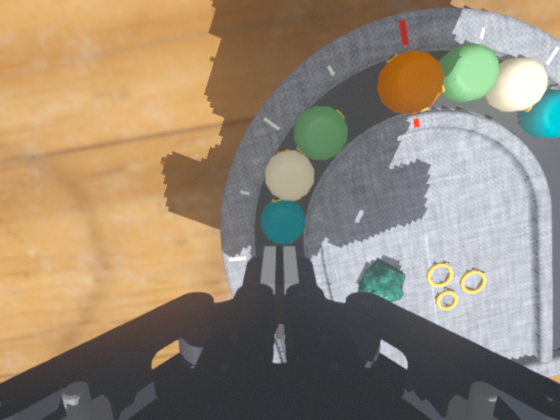

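Request:
send_rows([
  [0, 0, -4, 3.3],
  [0, -0.4, -4, 3.3],
  [0, -0.5, -4, 3.3],
  [0, 0, 0, 0],
])

```text
t: 12.8
eef_pos: [0.4851, 0.1237, 0.017]
ee_rot: [0.705, -0.063, 0.702, 0.073]
wrist_force: [0.2, 0.1, -0.2]
gripper_width: 0.001
```

Run:
```python
from h import *
where(); plan(-1,18,4,3)
im=arm.get_image("wrist"); cv2.imwrite("pics/w13.png",cv2.resize(im[20:320,200:500,::-1],None,fx=2,fy=2))
```

```text
t 12.8 tcp [485.1 123.7  17. ] board [-17.3 -68.8  17. ] tool z heading in board deg -23.2 tilt [ 0.003  0.015 -1.   ] F [ 0.2  0.1 -0.2] w 0.001 j1,j6 [ 0.07 -0.12]
[np.float64(0.0), np.float64(0.3), np.float64(-4.8), np.float64(3.4)]
[np.float64(0.0), np.float64(-0.5), np.float64(-4.0), np.float64(3.3)]
[np.float64(0.0), np.float64(-0.5), np.float64(-4.0), np.float64(3.3)]
```

View pics/w13.png

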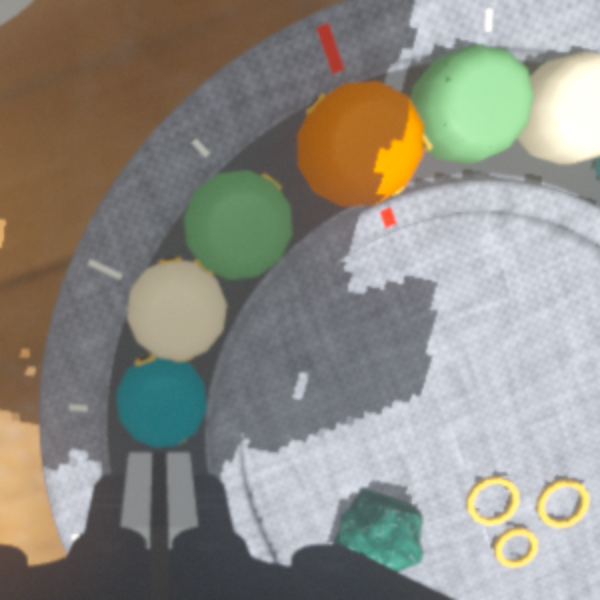

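Right green (238,224) and amber (361,143) in the zoom are about 6 mm apart.

Request:
send_rows([
  [0, 0, -3.5, 2.8],
  [0, -0.3, -3, 2.5],
  [0, 0, 0, 0],
])

```text
t: 13.15
eef_pos: [0.48, 0.1226, 0.0171]
ee_rot: [0.708, -0.033, 0.704, 0.043]
wrist_force: [-0.3, -0.2, 0.2]
gripper_width: 0.002
```

Run:
```python
from h import *
where()
im=arm.get_image("wrist"); cv2.imwrite("pics/w14.png",cv2.resize(im[20:320,200:500,::-1],None,fx=2,fy=2))
```

```text
t 13.15 tcp [480.  122.6  17.1] board [-22.2 -66.9  17.1] tool z heading in board deg -28.1 tilt [ 0.004  0.015 -1.   ] F [-0.3 -0.2  0.2] w 0.002 j1,j6 [ 0.07 -0.04]
```

View pics/w14.png

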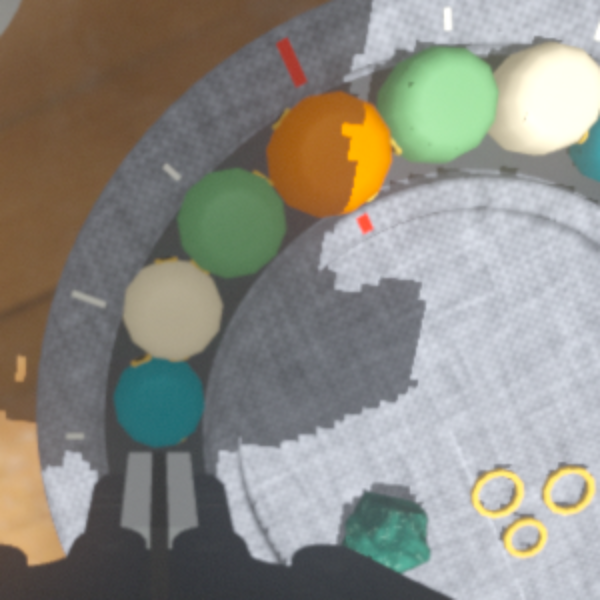

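Gap is now about 0.5 mm, and amber sits on the red-mark line (333 against 330 px). A small seating push follows.

Request:
send_rows([
  [0, -0.2, -2.2, 1.5],
  [0, 0, -1.2, 0.5],
  [0, 0, 0, 0],
])

```text
t: 13.5
eef_pos: [0.4782, 0.1221, 0.0175]
ee_rot: [0.709, -0.021, 0.704, 0.032]
wrist_force: [0.6, -0.2, 0.4]
gripper_width: 0.001
```

Request:
send_rows([
  [0, 0, 8, 0],
  [-10, 0, 10, 0],
  [-40, 0, 0, 0],
  [-40, 0, 10, 0],
  [-20, 0, 0, 0],
  [0, 0, 0, 0],
])

```text
t: 14.1
eef_pos: [0.5067, 0.1227, 0.1302]
ee_rot: [0.707, -0.022, 0.706, 0.033]
wrist_force: [0.0, 0.0, -0.4]
gripper_width: 0.0
```

Run:
```python
from h import *
where(); pw=par("wrist")
im=arm.get_image("wrist"); cv2.imwrite("pics/w15.png",im[:,:,::-1])
im=arm.get_image("top"); cv2.imwrite("pics/t15.png",cv2.resize(im[165:285,160:280,::-1],None,fx=5,fy=5,interpolation=cv2.INTER_CUBIC))
```

```text
t 14.1 tcp [506.7 122.7 130.2] board [  0.  -81.8 130.2] tool z heading in board deg -29.9 tilt [ 0.     0.015 -1.   ] F [ 0.   0.  -0.4] w 0.0 j1,j6 [ 0.07 -0.01]
```

View pics/w15.png

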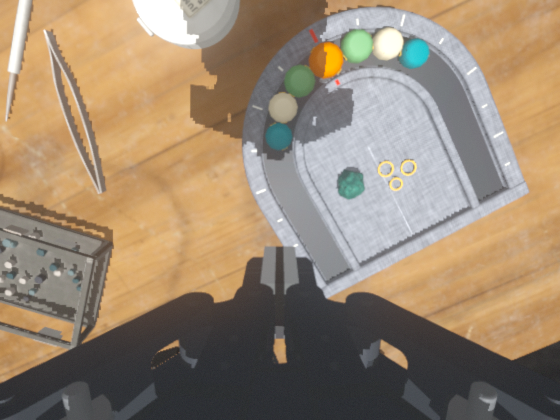

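View pics/t15.png

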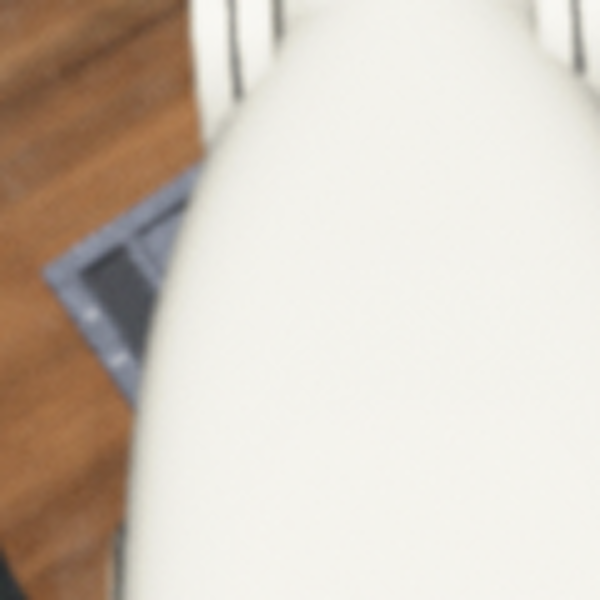

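All seven look touching. I'll measure the spacing on a zoom.

Run:
```python
import cv2
im=cv2.imread("pics/w15.png"); cv2.imwrite("pics/w15z.png",cv2.resize(im[20:160,250:450],None,fx=4,fy=4,interpolation=cv2.INTER_CUBIC))
```

```text
(no output)
```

View pics/w15z.png

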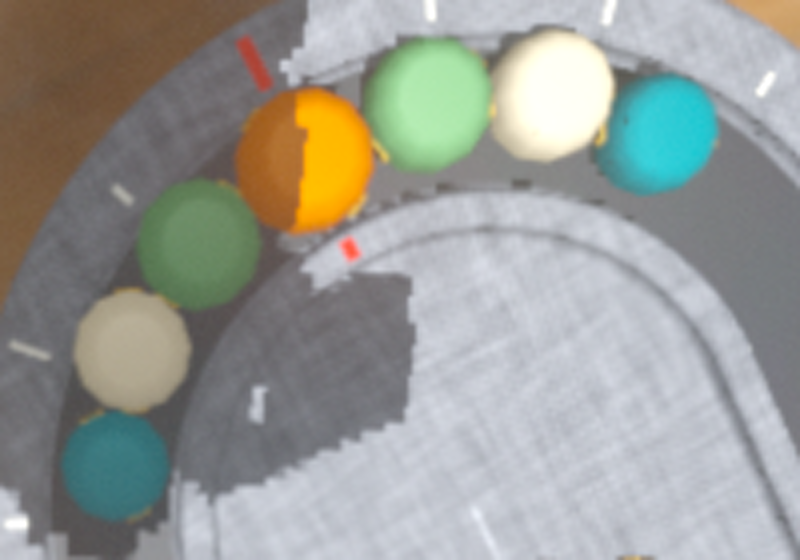

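Run:
```python
from h import *
pw=par("wrist"); z=lambda u,v:(250+(u+.5)/4-.5,20+(v+.5)/4-.5)
L=[((658,133),16),((552,95),17),((428,104),18),((305,160),19),((199,244),18),((132,350),17),((115,466),16)]
P=[w2b(Q,back([z(*c)],.008+h*.0008,pw))[0][:2]*1000 for c,h in L]
need=[23.5,24.5,26,26,24.5,23.5]
for i in range(6): print(round(float(np.hypot(*(P[i]-P[i+1]))),1),"limit",need[i])
m=[w2b(Q,back([z(255,62)],.014,pw))[0],w2b(Q,back([z(351,249)],.014,pw))[0]]
print(np.round(P,1),np.round(np.array(m)*1000,1))
```

```text
19.8 limit 23.5
21.2 limit 24.5
22.5 limit 26
22.2 limit 26
20.9 limit 24.5
20.2 limit 23.5
[[-46.2  52.2]
 [-60.6  38.5]
 [-69.5  19.3]
 [-71.9  -3.1]
 [-69.  -25.1]
 [-59.4 -43.7]
 [-43.5 -56.2]] [[-90.6  -1.4  14. ]
 [-55.2  -1.2  14. ]]
```

```bash
python3 -c "
from plant import arm
print(arm.finish_job())"
```

```text
the job is handed in; nothing more can be done
None
```

The strand is closed up and the job is handed in at about 14.2 s of the 48 s allowed. The interface reports no verdict, so these are my own measurements.

With the fingers shut and the tips about 3 mm above the board top, I pushed the left three beads round the bend until they met the amber bead. I then did the same on the right, with a small seating push, and backed off upward.

| Last check | Result | Limit |
|---|---|---|
| Centre distances, left to right (mm) | 19.8, 21.2, 22.5, 22.2, 20.9, 20.2 | 23.5, 24.5, 26, 26, 24.5, 23.5 |
| Amber bead from the red centre mark | about 2–3 mm | 10 mm |
| Wrist force, where read | within about 1.5 N (sensor noise) | 120 N |

- **Bead spacing:** the distances come out 0.3–0.8 mm under true contact, which is camera error, so I read all six pairs as touching.
- **Stone and tools:** I kept the fingers away from the stone, tweezers, tin and pliers. I did not measure their positions before and after.
- **Failed check:** the final top-camera picture was blocked by the arm, so the end state rests on the wrist camera alone.

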